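Fit the long slim column in the two-armed column holder

ROBOT

A 7-joint arm with a two-finger parallel gripper is mounted at the origin on the work surface. World frame = base frame: x ahead of the robot, y to its left, z up, the work surface at z = 0. Lengths are in m, angles in degrees, forces in N, time in s.
With the tool pointing down it reaches from about 0.425 to 0.875 m from the base axis. Payload 4.7 kg.
Tool frame: the origin (TCP) lies on the centre line of the jaws, within the pads' length; the fingertips stand 17 mm ahead of it and the grasp point (between the pads) lies 2 mm behind it (bot.finger_overhang is the distance from the TCP to the fingertips, in m); z points along the fingers, y is the direction in which the jaws open and shut (so a half turn about z gives the same grasp; the last joint's range is limited). The gripper opens to 87 mm and grips with 3 to 60 N. Pads are 19 mm wide; open, the fingers measure 117 mm over their backs; the gripper's body (75 mm by 190 mm) begins 51 mm behind the grasp point.
Start: joints at [-65.655, 18.392, -4.016, 83.108, 1.295, 78.541, -3.26], TCP at [0.26, 0.596, 0.202] pointing down, gripper open.
Joint ranges: [-163.93, 163.93], [-17.29, 119.83], [-79.2, 71.16], [3.27, 140.29], [-89.18, 269.18], [5.43, 117.66], [-154.24, 154.24]. Speed limits (degrees/s): [147.25, 147.25, 180, 180, 180, 180, 180].

INTERFACE

Orientations are given as a 3x3 rotation matrix whose columns are the frame's x, y, z axes.
In Python, from station import bot gives the robot as it stands. The module is installed in compiled form; this text tells all that it offers.
- The arm moves only by the shell command python3 -m inch 'ROWS' [FORCE]. ROWS is JSON, a list of rows, each a list of 7 numbers: the closure, from 0 (fully open) to 1 (shut), then the shift along the tool's x, y, z in mm, then the turn, a rotation vector about the tool's x, y, z in degrees. In form: [[jaw, dx, dy, dz, rx, ry, rz], ...]. A call has 1 to 12 rows; each row is the pose to reach, as a shift and turn from the pose commanded when the call began, along the tool's axes at that moment; what a row does not reach only later rows make up. A row lasts 1/12 s, in which the tool goes at most 41.7 mm and 7.16 degrees, less where a joint would pass 70% of its speed; a pose out of reach is approached as far as the arm can. A call with a gripper value outside its range is refused whole. The fingers move at their own pace and stop on an object; FORCE is the grip in N (left out, the last holds). Time passes only in rows, so rows that repeat a pose let the fingers close. It gives the time, the measured TCP pose, the force and the opening at its end, in the units of the state.
- bot.read_state(): the state, without advancing time (a new reading comes with each control period).
- bot.grab_frame(name): name is "scene" or "side" or "wrist"; returns (picture, depth): 384x512x3 uint8, blue, green, red; 384x512 float32, m along the optical axis (not along the pixel's ray), 0 where there is no reading.
- bot.calibration(name): a dict with "K" (3x3 intrinsics, pixels), "R" (3x3) and "t" (3): a world point X has camera coordinates R X + t. Camera axes: x right, y down, z forward; pixel columns grow to the right and rows downward; lengths in m; the calibration is good to about 2 mm. A picture is of the moment at which its call begins: read the wrist's pose just before it. calibration takes no time and is no camera call; for the wrist camera it gives the pose at the moment of the call.
- bot.hand_in(): hands the job in, once; it reports no verdict.
Trained networks look in the newest picture that a camera, given by its name, has taken for a name from the list of things; names that differ only in an ending like _2 or _b are one class to them, and where a whole thing is asked for, a point or a joint stands for the part that bears it (a point fixed in the world has none). Each returns a list of dicts, best first, with "confidence" (0 to 1); they miss things now and then, are a little off and sometimes report something else, mostly with a low value. They report only what shows in the picture. A call takes as long as a camera call. They do not tell look-alikes from the thing itself.
- bot.silhouettes(thing, camera): "mask" (384x512 bool, what is visible of it) and "point" ([column, row] in pixels, amid what is visible of it).
The state is a dict: "time": time; "joint_positions": joint angles; "dq": joint speeds; "tau": joint torques, N m; "eef_pos": TCP position; "eef_rot": TCP orientation; "wrist_force": force on the tool from outside, world axes, zero at the start; "moment": the same for the moment, N m; "opening": opening from 0.0 (shut) to 1.0 (fully open).
Only numpy, scipy, OpenCV 4.12 (cv2) and the standard library are available. Lean on these libraries where they do the work, as an engineer would, in place of code of your own. Each camera call takes 0.05 s, during which the arm holds its last target.

TASK

Take the long slim chromatography column out of the rack and put it upright, nose down, through the hole in the holder's upper arm and on through the hole in its lower arm, until its flange rests on the upper arm. Lower it all the way by hand rather than letting it drop, then let go. Leave the short column and the fat column in the rack.

Things in the scene. Friction and masses are not known exactly. Their poses are not given: they have to be found in the camera images.
- long_column_head (a point): Long slim steel column, 0.3 kg, loose, upright in one of 3 wells (25 mm deep, 95 mm apart in a row) of a white rack block 35 mm high. Point: centre of its grip cylinder (32 mm wide, 44 high; grasp here), z up, 145 mm above bench. Below the point: flange (44 mm wide, 8 thick), underside at 30 mm; tube 18 mm wide; nose tapering over 10 mm to 12 mm wide, tip at 135 mm.
- holder_bore (a point): Fixed aluminium holder: post with two level arms (plates 12 mm thick), each with a vertical hole 28 mm wide (mouth chamfered 4 mm) on one common axis. Point: centre of upper hole in the upper arm's top face, 125 mm above bench, nothing higher; z up. Lower arm's top is 60 mm below. Arms reach 42 mm along x, 35 along y; post 42 to 62 mm at -x. Fitted: column head point 30 mm above this.
- short_column_head (a point): Short slim column, in another well of the rack, to be left there. Same grip cylinder and flange as the long column, same bare steel, tube 18 mm wide. Point: centre of its grip cylinder, z up, 95 mm above the bench.
- fat_column_head (a point): Fat column, in another well of the rack, to be left there. 25 mm shorter than the long column, same grip cylinder and flange, same bare steel, but its tube is 36 mm wide. Point: centre of its grip cylinder, z up, 120 mm above the bench.
Not all that is in view belongs to the job. What is shaped like the part that bears long_column_head but red or turquoise is not meant. Of the things shaped like the part that bears holder_bore, the aluminium one is meant.

How it is judged (in metres and radians):
On the way:
1. the column's nose is through the upper hole and above the lower one, column upright (z of long_column_head in the frame of holder_bore between 0.075 and 0.125 m and horizontal distance between long_column_head and holder_bore below 0.02 m and angle between long_column_head's own z axis and vertical below 0.25 rad).
At the end, for the whole second after the job is handed in: The long slim column stands through both holes, upright within 10 degrees, head point within 12 mm of the hole axis, flange down on the upper arm (head point 20 to 36 mm above the hole mouth), at rest; the other two columns within 40 mm of where they stood in the rack (z of long_column_head in the frame of holder_bore between 0.02 and 0.036 m and horizontal distance between long_column_head and holder_bore below 0.012 m and distance of each of short_column_head, fat_column_head from where it was at the start of the episode below 0.04 m and angle between long_column_head's own z axis and vertical below 0.17 rad and linear speed of long_column below 0.03 m/s); the robot touches nothing.
It fails at once if the long column is let go over the holder with its flange more than 30 mm above the upper arm (dropped in) (contact force between the fingers and long_column below 0.05 N and z of long_column_head in the frame of holder_bore above 0.06 m and horizontal distance between long_column_head and holder_bore below 0.03 m).
It fails at once if the short column is moved more than 40 mm or tipped over (distance of short_column_head from where it was at the start of the episode above 0.04 m or angle between short_column_head's own z axis and vertical above 0.5 rad).
It fails at once if the fat column is moved more than 40 mm or tipped over (distance of fat_column_head from where it was at the start of the episode above 0.04 m or angle between fat_column_head's own z axis and vertical above 0.5 rad).
It also fails if it takes over 42 s, if anything falls off the work surface, if the arm or the gripper's body presses on something with over 40 N, if the wrist force passes 120 N, or if a joint passes its speed limit or range.

## Working session

There is one attempt and no reset: what is moved stays moved. The work goes in short steps, Python scripts to look and compute and a shell command to move; the robot and the scene stay as the last step left them, time stands still between calls to the robot, and variables do not carry over. Pictures are saved under pics/ and viewed, and the job is handed in when it is done.

```bash
mkdir -p pics
cat > h.py <<'E'
import numpy as np, cv2, json
from station import bot
def cap(n,tag):
    c=bot.calibration(n); im,d=bot.grab_frame(n); cv2.imwrite(f'pics/{tag}.png',im); return c,im,d
def cloud(c,d):
    v,u=np.indices(d.shape); K=np.array(c['K']);R=np.array(c['R']);t=np.array(c['t'])
    P=np.stack([(u-K[0,2])/K[0,0]*d,(v-K[1,2])/K[1,1]*d,d],-1)
    return (P-t)@R   # R^T (P-t)
E
python3 - <<'E'
from h import *
s=bot.read_state();print(s['time'],s['eef_pos'],s['eef_rot'],s['opening'])
for n in ['scene','side']:
    c,im,d=cap(n,n+'0'); W=cloud(c,d); np.savez(f'pics/{n}0.npz',W=W,d=d,im=im)
    print(n, 'cam pos',-np.array(c['R']).T@np.array(c['t']))
    for th in ['long_column_head','short_column_head','fat_column_head','holder_bore']:
        for r in bot.silhouettes(th,n):
            m=r['mask']&(d>0); w=W[m]
            print(th,round(r['confidence'],2),np.round(r['point']),m.sum(),np.round(np.median(w,0),3) if len(w) else None, np.round(np.percentile(w,[2,98],axis=0),3).tolist() if len(w) else None, im[m].mean(0).round() if len(w) else None)
E
```

```text
0.0 [0.25940691 0.59535036 0.20086167] [[-9.16805231e-01  3.99334137e-01 -6.44835842e-04]
 [ 3.99334638e-01  9.16803478e-01 -1.79718056e-03]
 [-1.26487805e-04 -1.90516982e-03 -9.99998177e-01]] 1.0020498692651703
scene cam pos [ 0.86632758 -0.61547559  1.22570152]
long_column_head 0.91 [230. 311.] 351 [ 0.64  -0.334  0.131] [[0.619, -0.348, 0.023], [0.653, -0.315, 0.164]] [ 25.  28. 192.]
long_column_head 0.74 [143. 313.] 428 [ 0.477 -0.435  0.126] [[0.455, -0.451, -0.001], [0.49, -0.414, 0.163]] [143. 145.  12.]
long_column_head 0.6 [187. 280.] 362 [ 0.525 -0.331  0.149] [[0.505, -0.344, 0.041], [0.538, -0.308, 0.172]] [120. 119. 118.]
short_column_head 0.7 [221. 227.] 293 [ 0.507 -0.143  0.094] [[0.486, -0.156, 0.031], [0.521, -0.11, 0.121]] [119. 117. 117.]
fat_column_head 0.95 [206. 256.] 403 [ 0.517 -0.239  0.107] [[0.491, -0.251, 0.036], [0.529, -0.209, 0.147]] [114. 112. 112.]
holder_bore 0.65 [279. 150.] 2065 [0.51  0.157 0.064] [[0.432, 0.127, 0.004], [0.571, 0.211, 0.128]] [171. 172. 169.]
holder_bore 0.63 [278.  86.] 1821 [0.379 0.372 0.063] [[0.305, 0.339, 0.003], [0.441, 
[... 237 characters left out ...]
.] 430 [ 0.461 -0.436  0.117] [[0.45, -0.45, 0.014], [0.48, -0.418, 0.16]] [112. 117.   2.]
long_column_head 0.7 [361. 219.] 331 [ 0.624 -0.332  0.116] [[0.613, -0.345, 0.016], [0.639, -0.314, 0.161]] [  7.  10. 139.]
short_column_head 0.65 [287. 218.] 247 [ 0.492 -0.144  0.088] [[0.479, -0.157, 0.034], [0.513, -0.124, 0.121]] [92. 94. 94.]
fat_column_head 0.9 [308. 232.] 360 [ 0.498 -0.239  0.098] [[0.488, -0.251, 0.043], [0.518, -0.219, 0.145]] [89. 92. 91.]
holder_bore 0.85 [216. 182.] 1641 [0.491 0.161 0.058] [[0.427, 0.123, -0.002], [0.619, 0.258, 0.127]] [142. 147. 144.]
holder_bore 0.58 [150. 175.] 1563 [0.363 0.375 0.059] [[0.298, 0.338, -0.0], [0.469, 0.469, 0.127]] [125.  43.  98.]
```

Run:
```python
from h import *
for n in ['scene','side']:
    f=np.load(f'pics/{n}0.npz');W=f['W'];d=f['d'];im=f['im']
    def top(cx,cy,r,z0,z1):
        m=(np.hypot(W[...,0]-cx,W[...,1]-cy)<r)&(W[...,2]>z0)&(W[...,2]<z1)&(d>0)
        return W[m]
    for nm,cx,cy,z in [('long',.517,-.331,.167),('fat',.51,-.238,.142),('short',.5,-.143,.117)]:
        w=top(cx,cy,.035,z-.006,z+.012); print(n,nm,len(w),w.mean(0).round(4),((w.max(0)+w.min(0))/2).round(4),w.max(0)-w.min(0))
    # holder upper arm
    m=(W[...,0]>.38)&(W[...,0]<.62)&(W[...,1]>.08)&(W[...,1]<.28)&(abs(W[...,2]-.125)<.006)&(d>0)
    w=W[m]; print(n,'arm',len(w),w.mean(0),np.percentile(w,[1,99],axis=0).round(4).tolist())
    big=cv2.resize(im[60:360,100:400],None,fx=2,fy=2,interpolation=cv2.INTER_CUBIC); cv2.imwrite(f'pics/{n}0c.png',big)
    # ortho map of the arm
    print(cv2.minAreaRect(w[:,:2].astype(np.float32)*1000))
```

```text
scene long 157 [ 0.5195 -0.327   0.1668] [ 0.5187 -0.3261  0.1678] [0.03172267 0.03187035 0.01328658]
scene fat 133 [ 0.5106 -0.2327  0.1417] [ 0.5097 -0.2319  0.1437] [0.03083197 0.03050099 0.01497952]
scene short 114 [ 0.5021 -0.1379  0.1166] [ 0.5017 -0.1381  0.1191] [0.03016981 0.03220618 0.01469758]
scene arm 712 [0.50997119 0.17371992 0.1242206 ] [[0.4572, 0.1344, 0.1193], [0.5625, 0.2115, 0.1295]]
((508.2127685546875, 174.549560546875), (73.97615814208984, 111.22811126708984), 79.92446899414062)
side long 88 [ 0.5151 -0.328   0.1659] [ 0.5174 -0.3269  0.1677] [0.03264611 0.03116146 0.01301759]
side fat 76 [ 0.5068 -0.233   0.1412] [ 0.5097 -0.2328  0.1422] [0.03528681 0.03196978 0.01166044]
side short 67 [ 0.4978 -0.1393  0.1163] [ 0.4986 -0.1387  0.1174] [0.02992361 0.03024152 0.01242576]
side arm 381 [0.50589968 0.17252737 0.12387688] [[0.4528, 0.1351, 0.1191], [0.5613, 0.212, 0.1285]]
((506.5054931640625, 173.95269775390625), (74.23513793945312, 108.32195281982422), 82.68710327148438)
```

View pics/scene0.png

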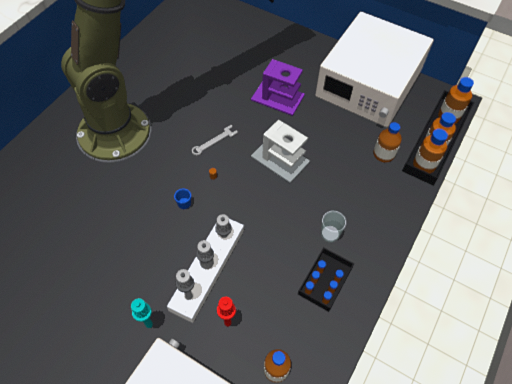

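View pics/side0.png

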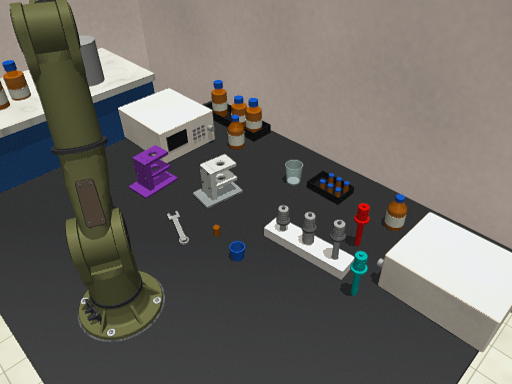

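The pictures match the detections. The grey columns are at scene pixels (223,223) short, (205,250) fat and (184,278) long. The aluminium holder is at (287,145), and the purple one is a decoy. I'll go over the holder first and measure the hole with the wrist camera.

```bash
python3 -m inch '[[0,-34,-24,-20,0,0,4],[0,-68,-48,-40,0,0,8],[0,-101,-71,-60,0,0,12],[0,-135,-95,-80,0,0,16],[0,-169,-119,-100,0,0,20],[0,-202,-142,-100,0,0,24],[0,-236,-166,-100,0,0,28],[0,-270,-190,-100,0,0,32],[0,-304,-213,-100,0,0,36],[0,-337,-237,-100,0,0,40],[0,-371,-261,-100,0,0,44],[0,-405,-284,-100,0,0,48]]'
python3 - <<'E'
from h import *
c,im,d=cap('wrist','w1');W=cloud(c,d);np.savez('pics/w1.npz',W=W,d=d,im=im)
s=bot.read_state();print(s['eef_pos'],s['eef_rot'])
print(-np.array(c['R']).T@np.array(c['t']))
E
```

```text
time: 1.5
eef_pos: [0.5096, 0.1854, 0.3025]
eef_rot: [[-0.314, 0.95, 0.001], [0.95, 0.314, 0.001], [0.001, 0.001, -1.0]]
wrist_force: [0.3, 0.9, 0.2]
opening: 0.996
[0.51468481 0.17483895 0.30255729] [[-0.29762015  0.95467369  0.00451569]
 [ 0.95466355  0.29764157 -0.00519669]
 [-0.0063052   0.00276432 -0.9999763 ]]
[0.48717979 0.25394239 0.48632898]
```

View pics/w1.png

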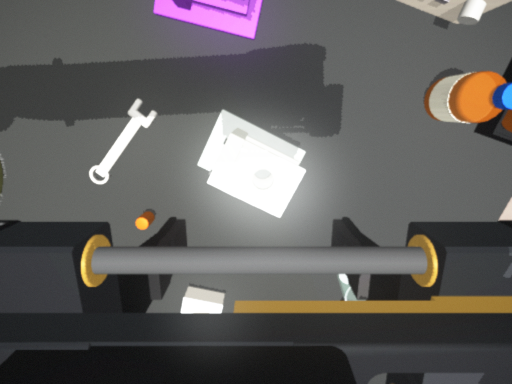

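The wrist view shows the holder's upper arm centred near (258,175), with the hole at about (263,180). I'll fit the plate and the hole using the depth.

Run:
```python
from h import *
f=np.load('pics/w1.npz');W=f['W'];d=f['d'];im=f['im']
cv2.imwrite('pics/w1c.png',cv2.resize(im[95:230,180:330],None,fx=5,fy=4.4 and 5*0.88 or 5))
def rep(W,d,n):
    reg=(W[...,0]>.42)&(W[...,0]<.60)&(W[...,1]>.1)&(W[...,1]<.25)&(d>0)
    top=reg&(abs(W[...,2]-.125)<.008)
    print(n,'z',np.median(W[top][:,2]), top.sum())
    (c,s,a)=cv2.minAreaRect(W[top][:,:2].astype(np.float32)*1000); print('rect',c,s,a)
    m=top.astype(np.uint8)
    cs,h=cv2.findContours(m,cv2.RETR_CCOMP,cv2.CHAIN_APPROX_NONE)
    for k,cc in enumerate(cs):
        if h[0][k][3]>=0 and cv2.contourArea(cc)>8:
            p=W[cc[:,0,1],cc[:,0,0]]; 
            A=np.c_[2*p[:,:2],np.ones(len(p))]; x=np.linalg.lstsq(A,(p[:,:2]**2).sum(1),rcond=None)[0]
            mm=cc[:,0].mean(0); print(' hole px',mm,'ctr',x[:2].round(4),'r',np.sqrt(x[2]+x[0]**2+x[1]**2).round(4),len(p),p[:,2].mean())
rep(W,d,'wrist')
for n in ['scene','side']:
    f=np.load(f'pics/{n}0.npz'); rep(f['W'],f['d'],n)
```

```text
wrist z 0.12606901206981896 4230
rect (507.2489318847656, 174.59439086914062) (70.42440032958984, 107.0402603149414) 81.68338012695312
 hole px [262.01612903 178.62903226] ctr [0.5183 0.1734] r 0.0143 62 0.12142743524121395
scene z 0.12406678938517282 750
rect (508.37982177734375, 173.58926391601562) (75.37767791748047, 110.79496765136719) 81.29316711425781
 hole px [287.45833333 138.45833333] ctr [0.519  0.1719] r 0.0146 24 0.12121754354990111
side z 0.12378462886537159 406
rect (506.5054931640625, 173.95269775390625) (74.23513793945312, 108.32195281982422) 82.68710327148438
 hole px [219.45454545 163.45454545] ctr [0.5168 0.1702] r 0.0171 22 0.12226962817359119
```

View pics/w1c.png

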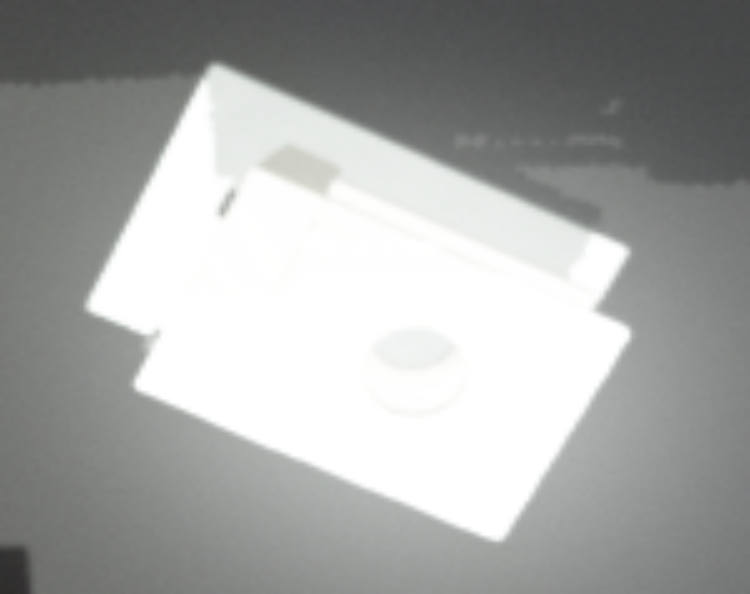

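```bash
python3 -m inch '[[0,-40,-12,0,0,0,4],[0,-80,-24,0,0,0,8],[0,-120,-36,0,0,0,12],[0,-160,-49,0,0,0,16],[0,-200,-61,0,0,0,20],[0,-240,-73,0,0,0,24],[0,-280,-85,0,0,0,28],[0,-320,-97,5,0,0,32],[0,-360,-109,10,0,0,36],[0,-400,-121,15,0,0,40],[0,-440,-133,20,0,0,45],[0,-479,-145,30,0,0,49]]'
python3 -m inch '[[0,0,0,0,0,0,0],[0,0,0,0,0,0,0]]'
python3 - <<'E'
from h import *
c,im,d=cap('wrist','w2');W=cloud(c,d);np.savez('pics/w2.npz',W=W,d=d,im=im)
s=bot.read_state();print(s['time'],s['eef_pos'],s['eef_rot'])
for nm,cx,cy,z in [('long',.518,-.3265,.167),('fat',.51,-.2325,.142),('short',.5,-.1385,.117)]:
    m=(np.hypot(W[...,0]-cx,W[...,1]-cy)<.03)&(abs(W[...,2]-z)<.006)&(d>0);w=W[m]
    if len(w)>10: print(nm,len(w),((w.max(0)+w.min(0))/2).round(4),w.max(0)-w.min(0),np.median(w,0).round(4))
R=np.array(s['eef_rot']); print('tool d to long', (R.T@(np.array([.518,-.3265,.146])-s['eef_pos'])*1000).round(1))
E
```

```text
time: 2.55
eef_pos: [0.5236, -0.312, 0.2736]
eef_rot: [[0.511, 0.86, 0.003], [0.86, -0.511, -0.001], [0.001, 0.003, -1.0]]
wrist_force: [0.8, 0.7, 0.3]
opening: 0.994
time: 2.72
eef_pos: [0.5215, -0.3128, 0.2716]
eef_rot: [[0.513, 0.859, -0.003], [0.859, -0.513, -0.001], [-0.002, -0.002, -1.0]]
wrist_force: [0.1, 1.4, 0.4]
opening: 1.001
2.7667 [ 0.52275703 -0.31040679  0.27206888] [[ 5.09101011e-01  8.60706062e-01 -1.11151128e-03]
 [ 8.60706749e-01 -5.09100912e-01  3.91094369e-04]
 [-2.29254111e-04 -1.15579179e-03 -9.99999306e-01]]
long 664 [ 0.5177 -0.3261  0.167 ] [0.03102225 0.03159757 0.01183861] [ 0.519  -0.3241  0.1681]
fat 685 [ 0.509  -0.2317  0.1419] [0.03130815 0.03112331 0.01183014] [ 0.5103 -0.2318  0.143 ]
short 734 [ 0.5004 -0.1375  0.117 ] [0.03115626 0.03137897 0.01198783] [ 0.5015 -0.1397  0.118 ]
tool d to long [-16.2   4.2 126.1]
```

View pics/w2.png

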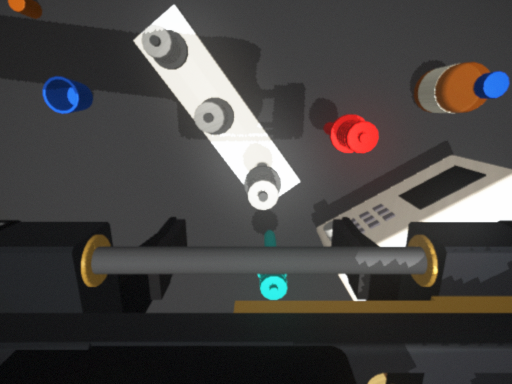

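The wrist view shows the long column at (263,190), the fat one at (213,116) and the short one at (160,43), with the coloured decoys clear of them. Next I'll check that no nearby tall object is in the way of the gripper body.

Run:
```python
from h import *
s=bot.read_state();R=np.array(s['eef_rot'])
for n in ['scene','side']:
    f=np.load(f'pics/{n}0.npz');W=f['W'];d=f['d']
    q=(W-np.array([.518,-.3262,0]))@R
    m=(d>0)&(abs(q[...,0])<.15)&(abs(q[...,1])<.2)&(W[...,2]>.1)
    m&=np.hypot(*(W[...,:2]-[.518,-.3262]).transpose(2,0,1))>.03
    w=q[m]; z=W[m][:,2]
    H=np.zeros((6,8))
    for a,b,zz in zip(w[:,0],w[:,1],z):
        i,j=int((a+.15)/.05),int((b+.2)/.05); H[i,j]=max(H[i,j],zz)
    print(H.round(2))
```

```text
[[0.   0.   0.   0.16 0.17 0.13 0.13 0.13]
 [0.   0.   0.   0.   0.15 0.13 0.13 0.14]
 [0.   0.   0.   0.   0.   0.   0.   0.13]
 [0.   0.   0.   0.   0.   0.16 0.16 0.  ]
 [0.   0.   0.15 0.15 0.   0.17 0.17 0.  ]
 [0.   0.12 0.12 0.   0.   0.   0.   0.  ]]
[[0.   0.   0.   0.16 0.17 0.13 0.13 0.13]
 [0.   0.   0.   0.11 0.11 0.13 0.13 0.13]
 [0.   0.   0.   0.   0.   0.   0.   0.13]
 [0.   0.   0.   0.   0.   0.16 0.16 0.  ]
 [0.   0.   0.15 0.14 0.   0.16 0.16 0.  ]
 [0.   0.12 0.12 0.   0.   0.   0.   0.  ]]
```

```bash
python3 -m inch '[[0,-15,4,10,0,0,0],[0,-15,4,30,0,0,0],[0,-15,4,50,0,0,0],[0,-15,4,50,0,0,0],[0,-15,4,50,0,0,0],[0,-15,4,50,0,0,0]]'
python3 - <<'E'
from h import *
a=[]
for i in range(3):
    c,im,d=cap('wrist',f'w3');s=bot.read_state();a.append(s['eef_pos'])
W=cloud(c,d)
m=(np.hypot(W[...,0]-.518,W[...,1]+.3265)<.03)&(abs(W[...,2]-.167)<.006)&(d>0);w=W[m]
print(len(w),((w.max(0)+w.min(0))/2).round(4) if len(w) else 0)
a=np.array(a);print(a.round(4)); R=np.array(s['eef_rot']); print('tool d', (R.T@(np.array([.5179,-.3262,.146])-a.mean(0))*1000).round(1))
E
```

```text
time: 3.27
eef_pos: [0.5202, -0.3239, 0.2241]
eef_rot: [[0.506, 0.863, 0.002], [0.863, -0.506, 0.0], [0.001, 0.002, -1.0]]
wrist_force: [0.0, -0.5, 0.4]
opening: 1.0
943 [ 0.5177 -0.3261  0.167 ]
[[ 0.5201 -0.3244  0.2243]
 [ 0.52   -0.3247  0.2244]
 [ 0.5199 -0.325   0.2242]]
tool d [-2.4 -1.2 78.3]
```

View pics/w3.png

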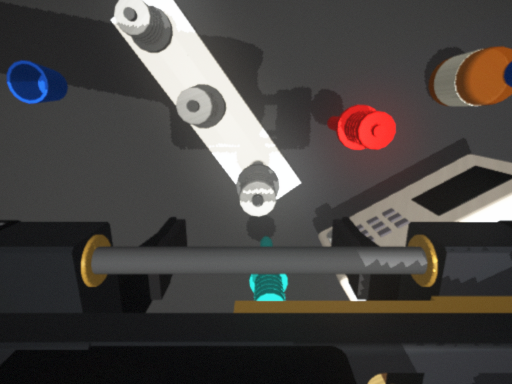

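```bash
python3 -m inch '[[0,-2,-1,15,0,0,0],[0,-2,-1,40,0,0,0],[0,-2,-1,65,0,0,0],[0,-2,-1,78,0,0,0],[0,-2,-1,78,0,0,0],[0,-2,-1,78,0,0,0],[0,-2,-1,78,0,0,0]]' 30
python3 - <<'E'
from h import *
s=bot.read_state();print(s['eef_pos'],s['wrist_force'])
c,im,d=cap('scene','s4');c,im2,d=cap('side','d4')
cv2.imwrite('pics/b4.png',np.hstack([cv2.resize(im[190:340,110:260],(400,400)),cv2.resize(im2[160:310,250:400],(400,400))]))
E
```

```text
time: 4.0
eef_pos: [0.518, -0.327, 0.1463]
eef_rot: [[0.508, 0.861, 0.002], [0.861, -0.508, -0.001], [0.0, 0.003, -1.0]]
wrist_force: [-0.6, -0.2, 0.7]
opening: 1.004
[ 0.51797192 -0.32697022  0.14633519] [-0.6240838  -0.24466373  0.737333  ]
```

View pics/b4.png

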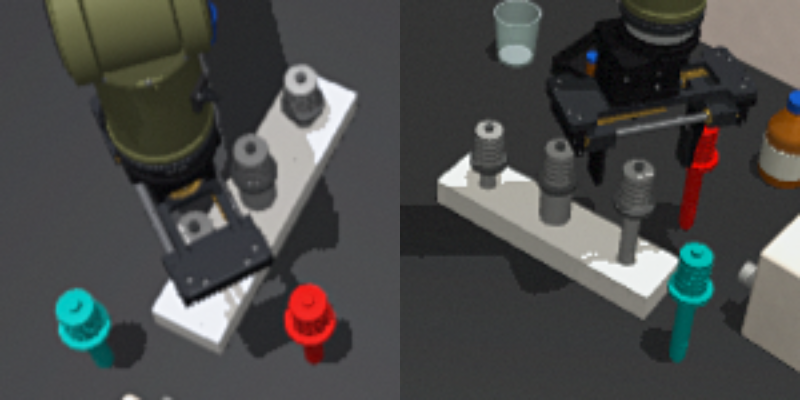

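The jaws straddle the long column, so I'll close.

```bash
python3 -m inch '[[0.3,0,0,0,0,0,0],[0.6,0,0,0,0,0,0],[1,0,0,0,0,0,0],[1,0,0,0,0,0,0],[1,0,0,0,0,0,0],[1,0,0,0,0,0,0],[1,0,0,0,0,0,0],[1,0,0,0,0,0,0]]' 30
python3 -m inch '[[1,0,0,-3,0,0,0],[1,0,0,-10,0,0,0],[1,0,0,-20,0,0,0],[1,0,0,-30,0,0,0],[1,0,0,-40,0,0,0],[1,0,0,-50,0,0,0],[1,0,0,-50,0,0,0]]'
```

```text
time: 4.77
eef_pos: [0.517, -0.3262, 0.1446]
eef_rot: [[0.508, 0.861, -0.0], [0.861, -0.508, 0.0], [0.0, -0.0, -1.0]]
wrist_force: [0.6, 0.2, -0.3]
opening: 0.476
time: 5.35
eef_pos: [0.5183, -0.3272, 0.1977]
eef_rot: [[0.508, 0.861, 0.004], [0.861, -0.508, -0.002], [0.001, 0.004, -1.0]]
wrist_force: [0.4, -0.3, 0.1]
opening: 0.016
```

The jaws had closed only to 0.476 (about 41 mm) when I lifted, so they missed the column. I'll check the scene.

Run:
```python
from h import *
c,im,d=cap('scene','s5');W=cloud(c,d);c2,im2,d2=cap('side','d5');W2=cloud(c2,d2)
cv2.imwrite('pics/b5.png',np.hstack([cv2.resize(im[190:340,110:260],(400,400)),cv2.resize(im2[160:310,250:400],(400,400))]))
s=bot.read_state();print(s['time'],s['opening'],s['eef_pos'],s['wrist_force'])
for W,d in((W,d),(W2,d2)):
  for nm,cx,cy,z in [('long',.518,-.3265,.167),('fat',.51,-.2325,.142),('short',.5,-.1385,.117)]:
    m=(np.hypot(W[...,0]-cx,W[...,1]-cy)<.035)&(abs(W[...,2]-z)<.007)&(d>0);w=W[m]
    if len(w)>10: print(nm,len(w),((w.max(0)+w.min(0))/2).round(4),w.max(0)-w.min(0))
```

```text
5.45 0.004231747161711106 [ 0.51738946 -0.32641163  0.195327  ] [ 0.89893548  0.53064762 -0.70349293]
long 30 [ 0.5113 -0.3196  0.1668] [0.01608235 0.01959786 0.01011866]
fat 135 [ 0.5099 -0.231   0.1415] [0.03126733 0.03151287 0.01253747]
short 118 [ 0.5021 -0.1375  0.1171] [0.03060739 0.03282165 0.01382406]
long 86 [ 0.5176 -0.3263  0.1669] [0.03281283 0.0300652  0.01376211]
fat 79 [ 0.5079 -0.231   0.142 ] [0.03325654 0.03220432 0.0137161 ]
short 66 [ 0.4985 -0.1378  0.1168] [0.03239145 0.02852364 0.01315127]
```

View pics/b5.png

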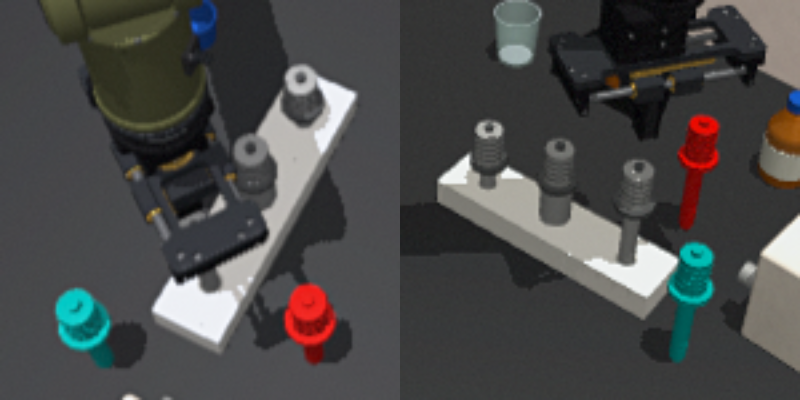

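The column still stands at (0.5177,-0.3263). I'll open fully, go back down and wait for the grip this time.

```bash
python3 -m inch '[[0,0,0,0,0,0,0],[0,0,0,0,0,0,0],[0,0,0,0,0,0,0],[0,0,0,0,0,0,0],[0,0,0,0,0,0,0],[0,0,0,0,0,0,0],[0,0,0,0,0,0,0],[0,0,0,0,0,0,0],[0,0,0,0,0,0,0],[0,0,0,0,0,0,0],[0,0,0,0,0,0,0],[0,0,0,0,0,0,0]]' 30
python3 -m inch '[[0,0,0,0,0,0,0]]'
```

```text
time: 6.45
eef_pos: [0.5171, -0.3263, 0.1946]
eef_rot: [[0.508, 0.861, 0.0], [0.861, -0.508, 0.0], [0.0, 0.0, -1.0]]
wrist_force: [0.2, 0.6, -0.3]
opening: 0.833
time: 6.53
eef_pos: [0.5171, -0.3262, 0.1946]
eef_rot: [[0.508, 0.861, 0.0], [0.861, -0.508, 0.0], [0.0, 0.0, -1.0]]
wrist_force: [0.5, 0.6, 0.1]
opening: 0.911
```

```bash
python3 -m inch '[[0,0,0,15,0,0,0],[0,0,0,35,0,0,0],[0,0,0,49,0,0,0],[0,0,0,49,0,0,0],[1,0,0,49,0,0,0],[1,0,0,49,0,0,0],[1,0,0,49,0,0,0],[1,0,0,49,0,0,0],[1,0,0,49,0,0,0],[1,0,0,49,0,0,0],[1,0,0,49,0,0,0],[1,0,0,49,0,0,0]]' 30
python3 -m inch '[[1,0,0,0,0,0,0],[1,0,0,0,0,0,0],[1,0,0,0,0,0,0]]'
```

```text
time: 7.53
eef_pos: [0.5171, -0.3263, 0.1457]
eef_rot: [[0.508, 0.861, 0.0], [0.861, -0.508, 0.0], [0.0, 0.0, -1.0]]
wrist_force: [-0.2, 0.5, -0.3]
opening: 0.48
time: 7.78
eef_pos: [0.5176, -0.3267, 0.1467]
eef_rot: [[0.508, 0.861, 0.002], [0.861, -0.508, -0.001], [0.0, 0.002, -1.0]]
wrist_force: [-0.7, -0.9, 2.9]
opening: 0.252
```

```bash
python3 -m inch '[[1,0,0,0,0,0,0],[1,0,0,0,0,0,0]]'
```

```text
time: 7.95
eef_pos: [0.5179, -0.3268, 0.1469]
eef_rot: [[0.508, 0.861, 0.002], [0.861, -0.508, -0.001], [0.0, 0.002, -1.0]]
wrist_force: [1.2, -0.4, 9.8]
opening: 0.099
```

The opening has gone below what a 32 mm cylinder allows, with 9.8 N upward on the wrist. I need a picture.

Run:
```python
from h import *
c,im,d=cap('scene','s6');c2,im2,d2=cap('side','d6');c3,im3,d3=cap('wrist','w6')
cv2.imwrite('pics/b6.png',np.hstack([cv2.resize(im[190:340,110:260],(400,400)),cv2.resize(im2[160:310,250:400],(400,400))]))
s=bot.read_state();print(s['time'],s['opening'],s['eef_pos'],s['wrist_force'])
```

```text
8.1 0.02116519328809899 [ 0.51844737 -0.3272238   0.14738714] [ 0.57229911 -0.51487381  6.80960699]
```

View pics/b6.png

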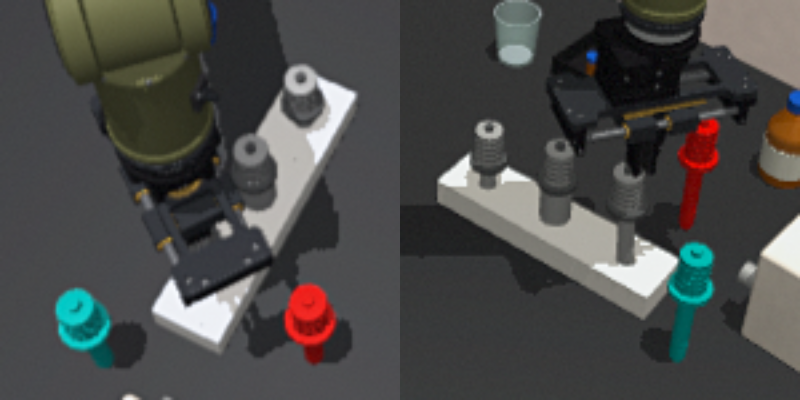

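View pics/w6.png

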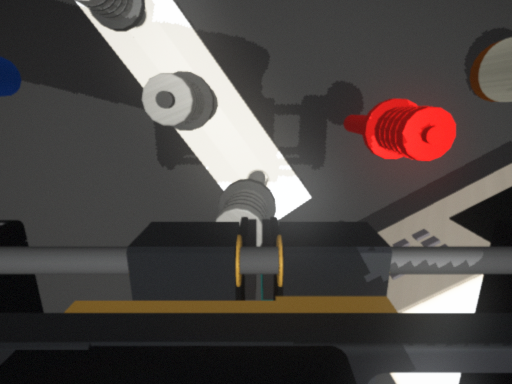

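The column is still in its well but leaning, and the closed fingers have slipped past it. The fingers seem higher or further off than the TCP reading says, so I'll measure where they really are with the depth.

Run:
```python
from h import *
s=bot.read_state();R=np.array(s['eef_rot']);p=np.array(s['eef_pos']);print(p,bot.finger_overhang,s['moment'])
for n in ['scene','side','wrist']:
    c,im,d=cap(n,n+'7');W=cloud(c,d);np.savez(f'pics/{n}7.npz',W=W,d=d,im=im)
    q=(W-p)@R*1000
    dark=(im.max(-1)<60)&(d>0)
    m=dark&(np.linalg.norm(q,axis=-1)<80)&(W[...,2]>.06)
    w=q[m];print(n,len(w))
    if len(w):
        for z0 in range(-60,40,10):
            k=w[(w[:,2]>=z0)&(w[:,2]<z0+10)]
            if len(k)>3: print(z0,len(k),np.percentile(k[:,:2],[3,97],axis=0).round(0).tolist())
    # column points (gray steel)
    m=(~dark)&(d>0)&(np.hypot(q[...,0],q[...,1])<50)&(W[...,2]>.06)
    w=W[m]
    for z0 in np.arange(.06,.2,.015):
        k=w[(w[:,2]>=z0)&(w[:,2]<z0+.015)]
        if len(k)>3: print('col z%.3f'%z0,len(k),((k.min(0)+k.max(0))/2).round(3),np.ptp(k,axis=0).round(3))
g=np.load('pics/wrist7.npz')
v=cv2.resize(np.load('pics/side7.npz')['im'][160:260,290:390],(600,600),interpolation=cv2.INTER_CUBIC);cv2.imwrite('pics/z7.png',v)
```

```text
[ 0.51844737 -0.3272238   0.14738714] 0.017 [-0.16817702 -0.10366041  0.03380658]
scene 45
-40 13 [[-10.0, 9.0], [10.0, 11.0]]
-30 17 [[-10.0, 8.0], [11.0, 11.0]]
-10 4 [[-5.0, -2.0], [13.0, 4.0]]
20 7 [[-18.0, -15.0], [19.0, -6.0]]
col z0.120 16 [ 0.521 -0.32   0.128] [0.014 0.033 0.014]
col z0.135 26 [ 0.52  -0.327  0.143] [0.014 0.019 0.014]
side 200
-60 29 [[-12.0, -14.0], [-1.0, 11.0]]
-50 25 [[-13.0, -11.0], [4.0, 8.0]]
-40 25 [[-12.0, -10.0], [7.0, 8.0]]
-30 33 [[-11.0, -17.0], [9.0, 8.0]]
0 4 [[-4.0, -28.0], [5.0, -26.0]]
20 36 [[-21.0, -31.0], [12.0, 8.0]]
30 11 [[-19.0, -31.0], [-1.0, 1.0]]
col z0.060 25 [ 0.511 -0.325  0.068] [0.015 0.017 0.015]
col z0.075 25 [ 0.509 -0.325  0.082] [0.017 0.015 0.014]
col z0.090 14 [ 0.509 -0.324  0.094] [0.012 0.015 0.008]
col z0.105 9 [ 0.505 -0.329  0.116] [0.023 0.024 0.008]
col z0.120 57 [ 0.511 -0.323  0.127] [0.039 0.04  0.015]
col z0.135 39 [ 0.502 -0.325  0.143] [0.022 0.025 0.013]
col z0.150 61 [ 0.503 -0.322  0.158] [0.027 0.03  0.015]
col z0.165 34 [ 0.501 -0.321  0.17 ] [0.027 0.029 0.009]
wrist 1302
-60 155 [[9.0, -6.0], [11.0, 6.0]]
-50 240 [[8.0, -7.0], [11.0, 8.0]]
-40 207 [[9.0, -8.0], [11.0, 8.0]]
-30 107 [[9.0, -8.0], [11.0, 8.0]]
col z0.060 22 [ 0.52  -0.32   0.064] [0.006 0.009 0.008]
col z0.105 43 [ 0.516 -0.317  0.118] [0.032 0.033 0.004]
col z0.120 875 [ 0.511 -0.319  0.128] [0.041 0.037 0.015]
col z0.135 289 [ 0.513 -0.317  0.143] [0.025 0.025 0.015]
col z0.150 362 [ 0.511 -0.315  0.158] [0.026 0.021 0.015]
col z0.165 559 [ 0.515 -0.319  0.172] [0.033 0.029 0.015]
col z0.180 20 [ 0.524 -0.318  0.188] [0.013 0.009 0.014]
col z0.195 9 [ 0.524 -0.318  0.198] [0.013 0.007 0.006]
```

View pics/z7.png

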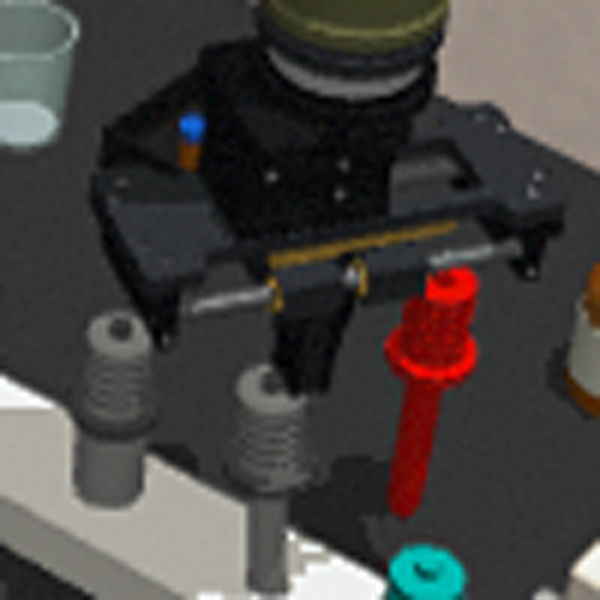

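Run:
```python
from h import *
f=np.load('pics/w2.npz');W=f['W'];d=f['d']
R=np.array([[.509,.8607,0],[.8607,-.509,0],[0,0,-1.]]);p=np.array([.5225,-.311,.272])
q=(W-p)@R*1000
for col in (165,180,340,355):
    print(col,[(r,q[r,col].round(0).astype(int).tolist()) for r in range(214,300,8)])
f=np.load('pics/wrist7.npz');W=f['W'];s=bot.read_state();q=(W-np.array(s['eef_pos']))@np.array(s['eef_rot'])*1000
for col in (245,253,270):
    print(col,[(r,q[r,col].round(0).astype(int).tolist()) for r in range(205,300,6)])
f=np.load('pics/side7.npz');W=f['W'];q=(W-np.array(s['eef_pos']))@np.array(s['eef_rot'])*1000
for col in (338,340,342,344):
    print('side',col,[(r,q[r,col].round(0).astype(int).tolist()) for r in range(208,234,2)])
```

```text
165 [(214, [-97, -155, 270]), (222, [-110, -156, 269]), (230, [9, -49, -41]), (238, [8, -47, -47]), (246, [8, -44, -56]), (254, [30, -27, -106]), (262, [29, -26, -109]), (270, [26, -26, -108]), (278, [-5, -43, -63]), (286, [-8, -43, -65]), (294, [-250, -169, 272])]
180 [(214, [-97, -130, 271]), (222, [8, -45, -26]), (230, [6, -43, -33]), (238, [1, -43, -34]), (246, [-3, -43, -35]), (254, [31, -22, -108]), (262, [29, -22, -109]), (270, [26, -22, -109]), (278, [-216, -140, 271]), (286, [-232, -141, 271]), (294, [-248, -142, 270])]
340 [(214, [-98, 132, 270]), (222, [7, 47, -25]), (230, [7, 44, -37]), (238, [4, 44, -39]), (246, [-1, 44, -40]), (254, [30, 24, -108]), (262, [29, 24, -109]), (270, [26, 24, -109]), (278, [-137, 102, 144]), (286, [-233, 142, 270]), (294, [-249, 143, 270])]
355 [(214, [-86, 146, 239]), (222, [-90, 140, 217]), (230, [9, 51, -41]), (238, [7, 49, -47]), (246, [7, 46, -56]), (254, [30, 28, -107]), (262, [28, 28, -108]), (270, [26, 28, -108]), (278, [-3, 44, -67]), (286, [-7, 44, -67]), (294, [-10, 44, -69])]
245 [(205, [15, -8, -12]), (211, [14, -8, -21]), (217, 
[... 1534 characters left out ...]
-25]), (226, [-8, -2, -16]), (228, [-12, -3, -13]), (230, [-11, -2, -4]), (232, [-10, 0, 5])]
side 342 [(208, [-36, -18, -109]), (210, [-37, -18, -102]), (212, [-38, -18, -97]), (214, [-10, -2, -61]), (216, [-6, 1, -50]), (218, [-9, 0, -46]), (220, [-8, 1, -38]), (222, [-11, 0, -34]), (224, [-9, 3, -24]), (226, [148, 88, 148]), (228, [136, 83, 145]), (230, [132, 82, 151]), (232, [125, 79, 152])]
side 344 [(208, [-36, -13, -107]), (210, [-38, -13, -102]), (212, [-10, 3, -68]), (214, [-8, 5, -58]), (216, [-7, 6, -50]), (218, [-7, 7, -42]), (220, [-11, 6, -39]), (222, [-10, 7, -31]), (224, [-9, 8, -23]), (226, [144, 93, 147]), (228, [135, 89, 146]), (230, [128, 86, 148]), (232, [120, 83, 148])]
```

All the cameras agree that the real fingertips are 22 mm behind the reported TCP along tool z, not 17 mm ahead of it. The reported TCP is therefore about 39 mm too low, and the fingers only pinched the column's top edge. I'll measure relative to the fingers as seen: tip z = eef z + 0.022, grasp point z = eef z + 0.041. Next I'll go up and reopen.

```bash
python3 -m inch '[[1,0,0,-15,0,0,0],[0,0,0,-35,0,0,0],[0,0,0,-35,0,0,0],[0,0,0,-35,0,0,0],[0,0,0,-35,0,0,0],[0,0,0,-35,0,0,0],[0,0,0,-35,0,0,0],[0,0,0,-35,0,0,0],[0,0,0,-35,0,0,0],[0,0,0,-35,0,0,0],[0,0,0,-35,0,0,0],[0,0,0,-35,0,0,0]]' 30
python3 -m inch '[[0,0,0,0,0,0,0],[0,0,0,0,0,0,0],[0,0,0,0,0,0,0]]'
python3 - <<'E'
from h import *
s=bot.read_state();p=np.array(s['eef_pos']);R=np.array(s['eef_rot']);print(s['time'],p,s['opening'])
for n in ['side','wrist']:
    c,im,d=cap(n,n+'8');W=cloud(c,d)
    for nm,cx,cy,z in [('long',.518,-.3265,.167),('fat',.51,-.2325,.142),('short',.5,-.1385,.117)]:
        m=(np.hypot(W[...,0]-cx,W[...,1]-cy)<.035)&(abs(W[...,2]-z)<.007)&(d>0);w=W[m]
        if len(w)>10: print(n,nm,len(w),((w.max(0)+w.min(0))/2).round(4),np.ptp(w,axis=0).round(3))
E
```

```text
time: 9.25
eef_pos: [0.517, -0.3262, 0.1806]
eef_rot: [[0.508, 0.861, -0.0], [0.861, -0.508, 0.0], [0.0, -0.0, -1.0]]
wrist_force: [0.5, -0.2, -0.2]
opening: 0.758
time: 9.5
eef_pos: [0.5171, -0.3263, 0.1806]
eef_rot: [[0.508, 0.861, 0.0], [0.861, -0.508, 0.0], [0.0, 0.0, -1.0]]
wrist_force: [0.1, -0.1, -0.2]
opening: 0.954
9.5 [ 0.51710019 -0.32625018  0.18064922] 0.9535785548248736
side long 87 [ 0.5065 -0.3205  0.1668] [0.031 0.03  0.013]
side fat 76 [ 0.5083 -0.232   0.1422] [0.033 0.029 0.013]
side short 70 [ 0.4995 -0.1378  0.1167] [0.035 0.034 0.013]
wrist long 1488 [ 0.5075 -0.3201  0.167 ] [0.032 0.031 0.014]
wrist fat 1498 [ 0.5092 -0.2321  0.142 ] [0.032 0.032 0.014]
wrist short 684 [ 0.4988 -0.1437  0.1157] [0.028 0.02  0.011]
```

View pics/side8.png

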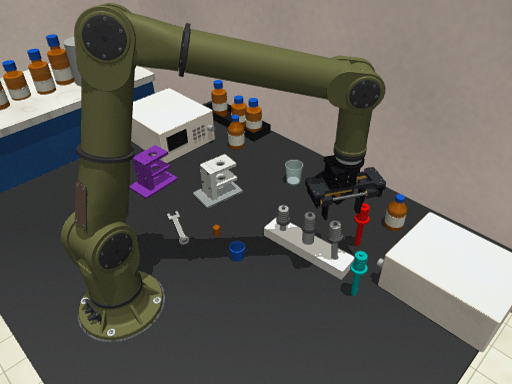

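View pics/wrist8.png

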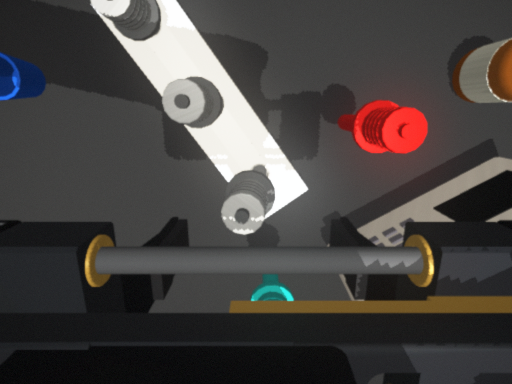

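The long column now leans about 12 mm at the top, purely along the jaw axis (tool y -12), so flat closing pads will straighten it. The other two columns haven't moved. I'll go down to the true grasp height.

```bash
python3 -m inch '[[0,1,0,15,0,0,0],[0,1,0,40,0,0,0],[0,1,0,60,0,0,0],[0,1,0,75,0,0,0],[0,1,0,75,0,0,0],[1,1,0,75,0,0,0],[1,1,0,75,0,0,0],[1,1,0,75,0,0,0],[1,1,0,75,0,0,0],[1,1,0,75,0,0,0],[1,1,0,75,0,0,0],[1,1,0,75,0,0,0]]' 30
python3 -m inch '[[1,0,0,0,0,0,0],[1,0,0,0,0,0,0],[1,0,0,0,0,0,0],[1,0,0,0,0,0,0],[1,0,0,0,0,0,0]]' 30
```

```text
time: 10.6
eef_pos: [0.5178, -0.3254, 0.106]
eef_rot: [[0.508, 0.861, 0.001], [0.861, -0.508, -0.0], [0.0, 0.001, -1.0]]
wrist_force: [0.3, 1.3, 0.7]
opening: 0.555
time: 11.02
eef_pos: [0.5178, -0.3255, 0.1057]
eef_rot: [[0.508, 0.861, 0.001], [0.861, -0.508, -0.0], [0.0, 0.001, -1.0]]
wrist_force: [1.2, -0.8, -0.4]
opening: 0.362
```

An opening of 0.362 is 31.5 mm, so the jaws have the 32 mm grip cylinder. I'll lift and check.

```bash
python3 -m inch '[[1,0,0,0,0,0,0],[1,0,0,-3,0,0,0],[1,0,0,-8,0,0,0],[1,0,0,-16,0,0,0],[1,0,0,-28,0,0,0],[1,0,0,-45,0,0,0],[1,0,0,-65,0,0,0],[1,0,0,-90,0,0,0],[1,0,0,-115,0,0,0],[1,0,0,-140,0,0,0],[1,0,0,-155,0,0,0],[1,0,0,-155,0,0,0]]'
python3 -m inch '[[1,0,0,0,0,0,0],[1,0,0,0,0,0,0]]'
python3 - <<'E'
from h import *
s=bot.read_state();p=np.array(s['eef_pos']);R=np.array(s['eef_rot']);print(s['time'],p,s['opening'])
for n in ['side','scene']:
    c,im,d=cap(n,n+'9');W=cloud(c,d);np.savez(f'pics/{n}9.npz',W=W,d=d,im=im)
    q=(W-p)@R*1000
    m=(d>0)&(np.hypot(q[...,0],q[...,1])<45)&(q[...,2]>-60)&(W[...,2]>.05)
    w=q[m]
    for z0 in range(-60,120,10):
        k=w[(w[:,2]>=z0)&(w[:,2]<z0+10)]
        if len(k)>3: print(n,z0,len(k),((k.min(0)+k.max(0))/2).round(1),np.ptp(k,axis=0).round(0))
im=np.load('pics/side9.npz')['im'];cv2.imwrite('pics/b9.png',cv2.resize(im[110:260,260:410],(600,600)))
E
```

```text
time: 12.02
eef_pos: [0.519, -0.327, 0.2658]
eef_rot: [[0.508, 0.861, 0.007], [0.861, -0.508, -0.003], [0.001, 0.008, -1.0]]
wrist_force: [1.0, -0.7, -2.9]
opening: 0.358
time: 12.18
eef_pos: [0.517, -0.325, 0.2597]
eef_rot: [[0.508, 0.861, -0.001], [0.861, -0.508, 0.001], [0.0, -0.002, -1.0]]
wrist_force: [-0.1, -0.0, -2.9]
opening: 0.363
12.1833 [ 0.51697625 -0.32495566  0.25967917] 0.3629690770096495
side -60 85 [ -2.5   0.7 -55.3] [32. 58.  9.]
side -50 68 [ -4.9  -0.4 -45. ] [29. 56. 10.]
side -40 67 [ -3.2  -1.3 -35. ] [33. 49. 10.]
side -30 65 [ -3.8  -0.3 -24.9] [31. 50. 10.]
side -20 71 [-10.9  -2.2 -14.7] [27. 39.  9.]
side -10 7 [-9.8 -7.1 -8.9] [22. 27.  2.]
side 0 17 [-6.3 -1.7  5.6] [12. 14.  6.]
side 10 19 [-6.9 -1.  15.1] [ 9. 16.  9.]
side 20 19 [-5.3 -2.2 24.2] [14. 15.  8.]
side 30 21 [-4.5 -1.8 35. ] [11. 16. 10.]
side 40 20 [-4.3 -2.8 44.5] [14. 14.  9.]
side 50 20 [-5.2 -1.4 54.7] [13. 15.  9.]
side 60 18 [-5.1 -0.5 65.5] [ 9. 17.  9.]
side 70 20 [-4.6 -2.2 75.2] [ 9. 14. 10.]
side 80 15 [-4.5 -1.1 85.1] [12. 14. 10.]
side 90 6 [-4.3 -0.3 94. ] [ 2. 11.  4.]
```

View pics/b9.png

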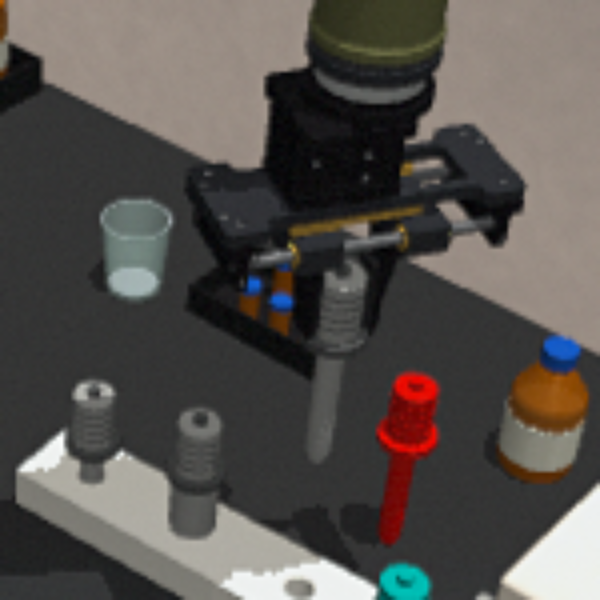

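The column is held upright with the nose about 96 mm below the reported TCP, and the other two stay in place. Now I'll carry it over to the holder.

```bash
python3 -m inch '[[1,9,-5,-15,0,0,-2],[1,26,-15,-20,0,0,-5],[1,52,-30,-20,0,0,-9],[1,82,-48,-20,0,0,-13],[1,112,-66,-20,0,0,-17],[1,142,-83,-20,0,0,-21],[1,172,-101,-20,0,0,-25],[1,207,-121,-20,0,0,-29],[1,241,-142,-20,0,0,-33],[1,276,-162,-20,0,0,-37],[1,310,-182,-20,0,0,-41],[1,336,-197,-20,0,0,-45]]'
python3 -m inch '[[1,0,0,0,0,0,0],[1,0,0,0,0,0,0]]'
python3 - <<'E'
from h import *
s=bot.read_state();p=np.array(s['eef_pos']);R=np.array(s['eef_rot']);print(s['time'],p,s['opening']);print(R.round(4))
print('tool d',(R.T@(np.array([.518,.1728,p[2]])-p)*1000).round(1))
E
```

```text
time: 13.28
eef_pos: [0.5173, 0.0682, 0.2794]
eef_rot: [[-0.256, 0.967, -0.002], [0.967, 0.256, 0.001], [0.002, -0.002, -1.0]]
wrist_force: [0.3, 0.8, -2.9]
opening: 0.364
time: 13.45
eef_pos: [0.5177, 0.0665, 0.2791]
eef_rot: [[-0.254, 0.967, -0.003], [0.967, 0.254, -0.001], [-0.0, -0.003, -1.0]]
wrist_force: [0.0, -0.6, -2.3]
opening: 0.363
13.45 [0.51768238 0.06647695 0.2791292 ] 0.36250960371494506
[[-2.544e-01  9.671e-01 -2.600e-03]
 [ 9.671e-01  2.544e-01 -1.100e-03]
 [-4.000e-04 -2.700e-03 -1.000e+00]]
tool d [ 1.027e+02  2.740e+01 -1.000e-01]
```

```bash
python3 -m inch '[[1,15,4,0,0,0,0],[1,40,11,0,0,0,0],[1,70,19,0,0,0,0],[1,92,25,0,0,0,0],[1,103,27,0,0,0,0],[1,103,27,0,0,0,0],[1,103,27,0,0,0,0],[1,103,27,0,0,0,0]]'
cat > m.py <<'E'
from h import *
import sys
s=bot.read_state();p0=np.array(s['eef_pos']);R=np.array(s['eef_rot']);print(s['time'],p0.round(4),s['opening'],np.array(s['wrist_force']).round(1))
t=sys.argv[1]
H=np.array([.518,.1728])
for n in ['side','scene']:
    c,im,d=cap(n,n+t);W=cloud(c,d);np.savez(f'pics/{n}{t}.npz',W=W,d=d,im=im)
    p=p0
    q=(W-p)@R*1000
    C=-np.array(c['R']).T@np.array(c['t'])
    # tube points: fit vertical line by slices, circle r=9 known
    m=(d>0)&(np.hypot(q[...,0],q[...,1])<22)&(q[...,2]>-3)&(q[...,2]<84)&(W[...,2]>.131)
    w=W[m]
    if len(w)>15:
        from scipy.optimize import least_squares
        f=lambda v:np.hypot(w[:,0]-v[0]-v[2]*(w[:,2]-.2),w[:,1]-v[1]-v[3]*(w[:,2]-.2))-.009
        dd=(C[:2]-p[:2])/np.linalg.norm(C[:2]-p[:2])
        r=least_squares(f,[*(w.mean(0)[:2]-dd*.006),0,0],loss='soft_l1',f_scale=.001)
        v=r.x
        print(n,len(w),'axis@.2',v[:2].round(4),'slope',v[2:].round(3),'tip z',w[:,2].min().round(3), 'rms',np.sqrt((f(v)**2).mean()).round(4))
        print('   head xy',(v[:2]+v[2:]*(p[2]+.039-.2)).round(4),'nose xy',(v[:2]+v[2:]*(p[2]-.096-.2)).round(4))
E
python3 m.py A
python3 - <<'E'
import cv2,numpy as np
a=cv2.imread('pics/sideA.png');b=cv2.imread('pics/sceneA.png')
cv2.imwrite('pics/bA.png',np.hstack([cv2.resize(a[70:220,140:290],(400,400)),cv2.resize(b[60:210,210:360],(400,400))]))
E
```

```text
time: 14.12
eef_pos: [0.5195, 0.1675, 0.2805]
eef_rot: [[-0.246, 0.969, 0.0], [0.969, 0.246, -0.002], [-0.002, -0.0, -1.0]]
wrist_force: [-0.4, -0.3, -3.7]
opening: 0.358
14.1167 [0.5195 0.1675 0.2805] 0.3584977515076372 [-0.4 -0.3 -3.7]
side 126 axis@.2 [0.5206 0.1671] slope [-0.012 -0.005] tip z 0.197 rms 0.002
   head xy [0.5192 0.1665] nose xy [0.5208 0.1671]
scene 136 axis@.2 [0.5208 0.1676] slope [-0.012 -0.003] tip z 0.197 rms 0.0014
   head xy [0.5193 0.1672] nose xy [0.521  0.1676]
```

View pics/bA.png

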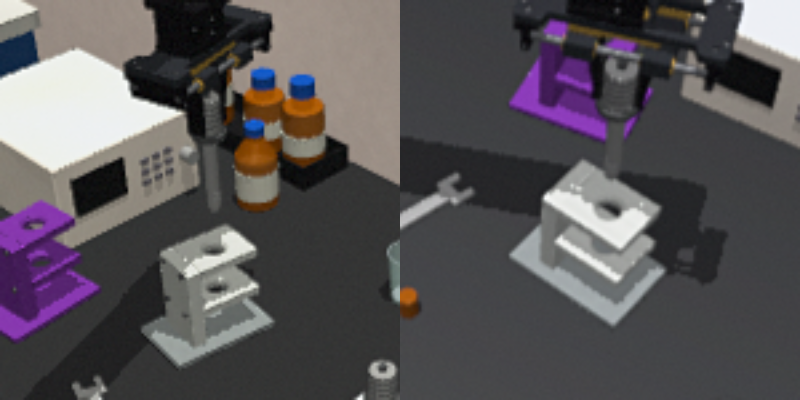

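The tube hangs upright at (0.5208,0.1674), next to the hole at about (0.518,0.1725). I'll shift it over and lower to just above the mouth, then look again.

```bash
python3 -m inch '[[1,5,-1,10,0,0,0],[1,5,-1,25,0,0,0],[1,5,-1,40,0,0,0],[1,5,-1,40,0,0,0],[1,5,-1,40,0,0,0],[1,5,-1,40,0,0,0],[1,5,-1,40,0,0,0]]'
python3 m.py B
python3 - <<'E'
import cv2,numpy as np
a=cv2.imread('pics/sideB.png');b=cv2.imread('pics/sceneB.png')
cv2.imwrite('pics/bB.png',np.hstack([cv2.resize(a[120:220,170:270],(400,400)),cv2.resize(b[90:190,240:340],(400,400))]))
E
```

```text
time: 14.8
eef_pos: [0.5174, 0.1752, 0.2417]
eef_rot: [[-0.249, 0.968, 0.002], [0.968, 0.249, 0.001], [0.0, 0.002, -1.0]]
wrist_force: [0.1, -0.0, -2.8]
opening: 0.361
14.8 [0.5174 0.1752 0.2417] 0.3605981154220227 [ 0.1 -0.  -2.8]
side 118 axis@.2 [0.5183 0.1751] slope [-0.009 -0.009] tip z 0.158 rms 0.0023
   head xy [0.5176 0.1744] nose xy [0.5188 0.1756]
scene 122 axis@.2 [0.5181 0.175 ] slope [ 0.01  -0.012] tip z 0.158 rms 0.0014
   head xy [0.5188 0.174 ] nose xy [0.5175 0.1757]
```

View pics/bB.png

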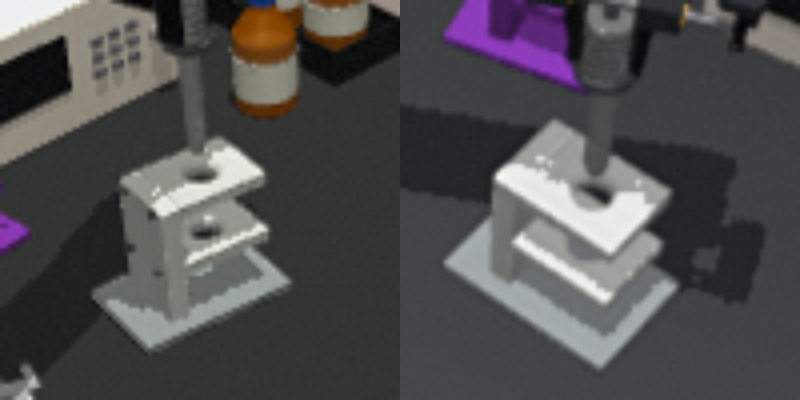

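```bash
python3 -m inch '[[1,-2,-1,0,0,0,0],[1,-2,-1,8,0,0,0],[1,-2,-1,18,0,0,0],[1,-2,-1,28,0,0,0],[1,-2,-1,38,0,0,0],[1,-2,-1,46,0,0,0],[1,-2,-1,46,0,0,0],[1,-2,-1,46,0,0,0],[1,-2,-1,46,0,0,0]]'
python3 m.py C
python3 - <<'E'
import cv2,numpy as np
a=cv2.imread('pics/sideC.png');b=cv2.imread('pics/sceneC.png')
cv2.imwrite('pics/bC.png',np.hstack([cv2.resize(a[120:220,170:270],(400,400)),cv2.resize(b[90:190,240:340],(400,400))]))
E
```

```text
time: 15.65
eef_pos: [0.5166, 0.1731, 0.1949]
eef_rot: [[-0.25, 0.968, 0.0], [0.968, 0.25, 0.0], [0.0, 0.001, -1.0]]
wrist_force: [0.7, 0.5, -2.5]
opening: 0.36
15.65 [0.5166 0.1731 0.1949] 0.3598469428218667 [ 0.7  0.5 -2.5]
side 85 axis@.2 [0.5168 0.1731] slope [0.005 0.001] tip z 0.131 rms 0.0021
   head xy [0.517  0.1731] nose xy [0.5163 0.1729]
scene 83 axis@.2 [0.5174 0.1718] slope [-0.014 -0.025] tip z 0.132 rms 0.0012
   head xy [0.5169 0.171 ] nose xy [0.5188 0.1743]
```

View pics/bC.png

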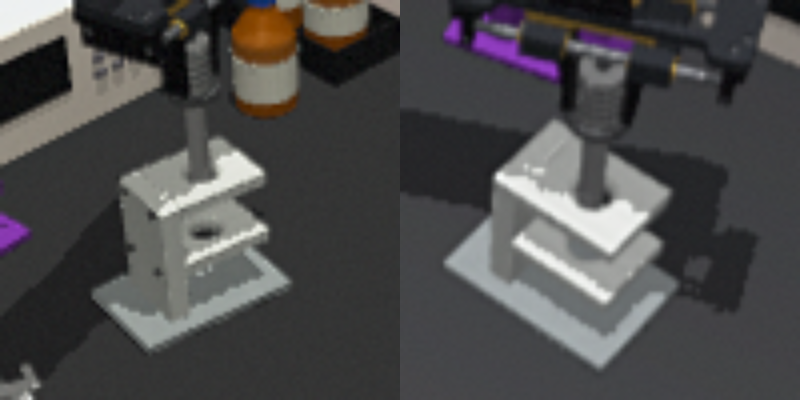

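The nose is in the upper hole at (0.517,0.1725) with no change in force. I'll lower further in gentle steps with a 1 mm nudge.

```bash
python3 -m inch '[[1,0,1,5,0,0,0],[1,0,1,12,0,0,0],[1,0,1,20,0,0,0],[1,0,1,28,0,0,0],[1,0,1,36,0,0,0],[1,0,1,36,0,0,0]]'
python3 -m inch '[[1,0,0,6,0,0,0],[1,0,0,13,0,0,0],[1,0,0,20,0,0,0],[1,0,0,26,0,0,0],[1,0,0,32,0,0,0],[1,0,0,32,0,0,0]]'
python3 m.py D
python3 - <<'E'
import cv2,numpy as np
a=cv2.imread('pics/sideD.png');b=cv2.imread('pics/sceneD.png')
cv2.imwrite('pics/bD.png',np.hstack([cv2.resize(a[120:220,170:270],(400,400)),cv2.resize(b[90:190,240:340],(400,400))]))
E
```

```text
time: 16.25
eef_pos: [0.5158, 0.1727, 0.1561]
eef_rot: [[-0.25, 0.968, -0.004], [0.968, 0.25, -0.002], [-0.001, -0.004, -1.0]]
wrist_force: [0.3, -0.5, -3.5]
opening: 0.36
time: 16.75
eef_pos: [0.5163, 0.1729, 0.125]
eef_rot: [[-0.25, 0.968, -0.002], [0.968, 0.25, -0.001], [-0.0, -0.002, -1.0]]
wrist_force: [-1.4, -0.0, -2.8]
opening: 0.361
16.75 [0.5163 0.1729 0.125 ] 0.36083546575434056 [-1.4 -0.  -2.8]
```

View pics/bD.png

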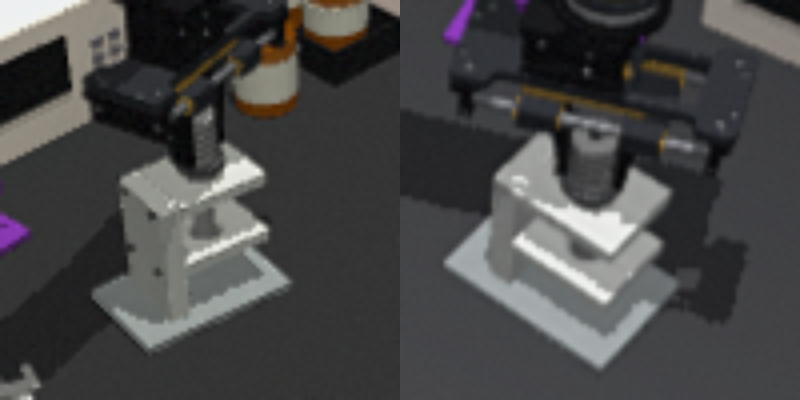

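It's through both holes. I'll lower the last ~9 mm until the flange bears on the arm.

```bash
python3 -m inch '[[1,0,0,2,0,0,0],[1,0,0,4,0,0,0],[1,0,0,6,0,0,0],[1,0,0,7,0,0,0],[1,0,0,7,0,0,0]]'
python3 -m inch '[[1,0,0,1,0,0,0],[1,0,0,1,0,0,0],[1,0,0,1,0,0,0]]'
```

```text
time: 17.27
eef_pos: [0.5171, 0.1732, 0.1194]
eef_rot: [[-0.25, 0.968, -0.0], [0.968, 0.25, -0.0], [-0.0, -0.0, -1.0]]
wrist_force: [-0.4, 0.6, -3.6]
opening: 0.366
time: 17.52
eef_pos: [0.5173, 0.1733, 0.1187]
eef_rot: [[-0.25, 0.968, 0.0], [0.968, 0.25, 0.0], [0.0, 0.0, -1.0]]
wrist_force: [-0.1, 0.3, -2.9]
opening: 0.364
```

```bash
python3 -m inch '[[1,0,0,1,0,0,0],[1,0,0,1,0,0,0],[1,0,0,1,0,0,0]]'
```

```text
time: 17.77
eef_pos: [0.5173, 0.1732, 0.1176]
eef_rot: [[-0.25, 0.968, 0.0], [0.968, 0.25, 0.0], [0.0, 0.0, -1.0]]
wrist_force: [0.8, 0.1, -3.4]
opening: 0.36
```

```bash
python3 -m inch '[[1,0,0,1,0,0,0],[1,0,0,1,0,0,0],[1,0,0,2,0,0,0],[1,0,0,2,0,0,0],[1,0,0,2,0,0,0]]'
```

```text
time: 18.18
eef_pos: [0.5174, 0.1733, 0.1157]
eef_rot: [[-0.25, 0.968, 0.0], [0.968, 0.25, 0.0], [0.0, 0.0, -1.0]]
wrist_force: [0.1, 0.2, -2.1]
opening: 0.361
```

```bash
python3 -m inch '[[1,0,0,1,0,0,0],[1,0,0,1,0,0,0],[1,0,0,2,0,0,0],[1,0,0,2,0,0,0]]'
```

```text
time: 18.52
eef_pos: [0.5175, 0.1734, 0.1156]
eef_rot: [[-0.25, 0.968, 0.0], [0.968, 0.25, 0.001], [0.001, 0.001, -1.0]]
wrist_force: [-4.6, -1.6, 10.6]
opening: 0.358
```

The force went from -2 N to +10.6 N and the height stopped falling, so the flange is seated. I'll release and let the jaws open fully.

```bash
python3 -m inch '[[1,0,0,-1,0,0,0],[1,0,0,-1,0,0,0],[0,0,0,-1,0,0,0],[0,0,0,-1,0,0,0],[0,0,0,-1,0,0,0],[0,0,0,-1,0,0,0],[0,0,0,-1,0,0,0],[0,0,0,-1,0,0,0],[0,0,0,-1,0,0,0],[0,0,0,-1,0,0,0],[0,0,0,-1,0,0,0],[0,0,0,-1,0,0,0]]'
python3 -m inch '[[0,0,0,-10,0,0,0],[0,0,0,-30,0,0,0],[0,0,0,-60,0,0,0],[0,0,0,-95,0,0,0],[0,0,0,-130,0,0,0],[0,0,0,-160,0,0,0],[0,0,0,-160,0,0,0],[0,0,0,-160,0,0,0]]'
python3 - <<'E'
from h import *
s=bot.read_state();print(s['time'],s['eef_pos'],s['wrist_force'])
for n in ['side','scene','wrist']:
    c,im,d=cap(n,n+'E');W=cloud(c,d)
    for nm,cx,cy,z in [('long',.518,.1728,.177),('fat',.51,-.2325,.142),('short',.5,-.1385,.117)]:
        m=(np.hypot(W[...,0]-cx,W[...,1]-cy)<.035)&(abs(W[...,2]-z)<.009)&(d>0);w=W[m]
        if len(w)>10: print(n,nm,len(w),((w.max(0)+w.min(0))/2).round(4),np.ptp(w,axis=0).round(3),'topz',np.median(w[:,2]).round(4))
a=cv2.imread('pics/sideE.png');b=cv2.imread('pics/sceneE.png')
cv2.imwrite('pics/bE.png',np.hstack([cv2.resize(a[100:280,170:350],(400,400)),cv2.resize(b[90:300,150:360],(400,400))]))
E
```

```text
time: 19.52
eef_pos: [0.5173, 0.1732, 0.1146]
eef_rot: [[-0.25, 0.968, 0.0], [0.968, 0.25, 0.0], [0.0, 0.0, -1.0]]
wrist_force: [-0.7, 0.6, -0.2]
opening: 0.974
time: 20.18
eef_pos: [0.5186, 0.1736, 0.2776]
eef_rot: [[-0.25, 0.968, 0.005], [0.968, 0.25, 0.002], [0.001, 0.005, -1.0]]
wrist_force: [-0.3, -0.1, 0.6]
opening: 0.999
20.1833 [0.51855325 0.17359254 0.27764917] [-0.28079018 -0.08440695  0.62167429]
side long 58 [0.5152 0.1707 0.1761] [0.032 0.032 0.016] topz 0.176
side fat 83 [ 0.5079 -0.2323  0.1415] [0.034 0.029 0.016] topz 0.1405
side short 77 [ 0.4983 -0.1388  0.1166] [0.029 0.029 0.017] topz 0.1156
scene long 99 [0.5173 0.1712 0.1769] [0.033 0.033 0.017] topz 0.1763
scene fat 144 [ 0.5098 -0.2316  0.1416] [0.031 0.034 0.017] topz 0.1407
scene short 125 [ 0.5017 -0.1374  0.1167] [0.032 0.033 0.017] topz 0.1158
wrist long 833 [0.5175 0.1723 0.1769] [0.032 0.032 0.018] topz 0.1781
```

View pics/bE.png

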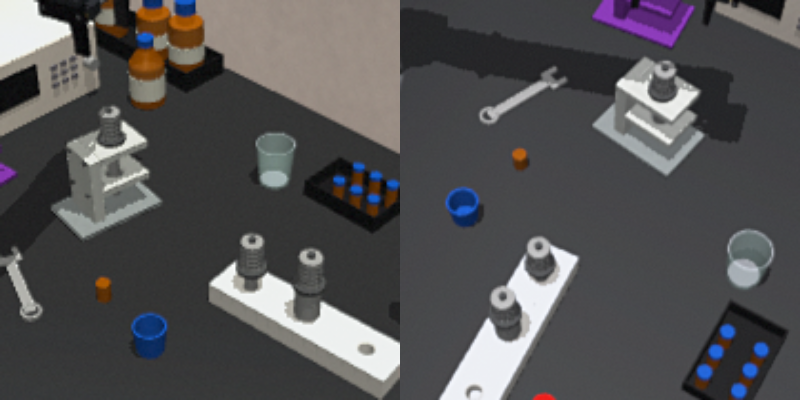

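The column stands seated and upright with its top at z about 0.177, and the other two are in the rack. The gripper is clear, so I'm handing in.

```bash
python3 -m inch '[[0,0,0,0,0,0,0],[0,0,0,0,0,0,0],[0,0,0,0,0,0,0]]'; python3 -c "
from station import bot
print(bot.hand_in(), bot.read_state()['wrist_force'])"
```

```text
time: 20.58
eef_pos: [0.5169, 0.1731, 0.2738]
eef_rot: [[-0.25, 0.968, -0.001], [0.968, 0.25, -0.001], [-0.0, -0.001, -1.0]]
wrist_force: [0.5, 0.8, -0.2]
opening: 1.003
the job is handed in; nothing more can be done
the job is handed in; nothing more can be done
```

The long column now stands upright through both holes of the aluminium holder, with its flange on the upper arm. I lowered it under grip until it touched (wrist force went from about -2 N to +10.6 N), then let go, and handed in at about 20.6 s of the 42 s allowed.

**Last checks:**
- **Height:** the column's top is at z ≈ 0.177 m, so the head point is about 30 mm above the hole mouth.
- **Position:** the column is within about 1 mm of the hole axis by the wrist camera, and 1–3 mm by the other two.
- **Others:** the short and fat columns are within about 1–2 mm of where they started. The gripper is open and clear.

**What went wrong on the way:**
- **Two failed grasps:** on the first I lifted before the jaws had closed. On the second, the fingers caught only the top edge and tipped the long column about 12 mm in its well, with up to about 10 N on the wrist.
- **Cause of the second:** all the cameras showed the real fingertips about 39 mm further back along the tool than the reported TCP and the stated finger overhang imply. I used the measured fingertip position from then on, and the third grasp held.

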